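# Clear the herb-sorting caddy into the tool rack

### The job

The herb tools have been left standing in the caddy: pull each one out and hang it upright in a notch of its own in the rack, its flat stem slid edgewise in from the open front, well in, with its collar resting on the comb. When all the tools hang and the caddy is empty, turn the caddy a quarter turn where it stands, so that it is parked upright, lengthways and centred on its dark mat. Leave the paper roll, the bag, the lidded box and the pen alone.

Things in the scene. Friction and masses are not known exactly. Their poses are not given: they have to be found in the camera images.
- tool0: herb tool 0 (all alike; some absent), 181 mm long, 60 g, at first upright in a caddy well. Origin: centre of the foot's underside; z up to the grip. From below: steel foot 24 (x) x 14 (y) mm, z 0-14; flat steel stem 18 (x) x 4 (y), z 14-95; collar 30 x 24, z 95-101; wooden grip 22 (x) x 14 (y), z 101-181. The foot is too thick to pass down through a rack notch, the stem fits edgewise
- tool1: herb tool 1 (all alike; some absent), 181 mm long, 60 g, at first upright in a caddy well. Origin: centre of the foot's underside; z up to the grip. From below: steel foot 24 (x) x 14 (y) mm, z 0-14; flat steel stem 18 (x) x 4 (y), z 14-95; collar 30 x 24, z 95-101; wooden grip 22 (x) x 14 (y), z 101-181. The foot is too thick to pass down through a rack notch, the stem fits edgewise
- tool2: herb tool 2 (all alike; some absent), 181 mm long, 60 g, at first upright in a caddy well. Origin: centre of the foot's underside; z up to the grip. From below: steel foot 24 (x) x 14 (y) mm, z 0-14; flat steel stem 18 (x) x 4 (y), z 14-95; collar 30 x 24, z 95-101; wooden grip 22 (x) x 14 (y), z 101-181. The foot is too thick to pass down through a rack notch, the stem fits edgewise
- tool3: herb tool 3 (all alike; some absent), 181 mm long, 60 g, at first upright in a caddy well. Origin: centre of the foot's underside; z up to the grip. From below: steel foot 24 (x) x 14 (y) mm, z 0-14; flat steel stem 18 (x) x 4 (y), z 14-95; collar 30 x 24, z 95-101; wooden grip 22 (x) x 14 (y), z 101-181. The foot is too thick to pass down through a rack notch, the stem fits edgewise
- tool4: herb tool 4 (all alike; some absent), 181 mm long, 60 g, at first upright in a caddy well. Origin: centre of the foot's underside; z up to the grip. From below: steel foot 24 (x) x 14 (y) mm, z 0-14; flat steel stem 18 (x) x 4 (y), z 14-95; collar 30 x 24, z 95-101; wooden grip 22 (x) x 14 (y), z 101-181. The foot is too thick to pass down through a rack notch, the stem fits edgewise
- collar0 (a point): point on tool 0's axis at the underside of its collar, 95 mm above the foot's underside; axes as the tool's
- collar1 (a point): point on tool 1's axis at the underside of its collar, 95 mm above the foot's underside; axes as the tool's
- collar2 (a point): point on tool 2's axis at the underside of its collar, 95 mm above the foot's underside; axes as the tool's
- collar3 (a point): point on tool 3's axis at the underside of its collar, 95 mm above the foot's underside; axes as the tool's
- collar4 (a point): point on tool 4's axis at the underside of its collar, 95 mm above the foot's underside; axes as the tool's
- rack: fixed rack 125 mm high, 250 wide (y): white upright panel with an aluminium comb, 8 thick, standing out 45 mm to its -x, top level with the panel's. Five notches 10 wide (y), 45 long (x), 48 apart, open at the front (-x), ended by the panel; free space below. Origin: on the table under the panel's comb-side face, mid width; x runs from the open front into the notches, z up
- notch0 (a point): notch 0 of the rack (0 at its -y end, 4 at +y): point on the notch's centre line at the comb's top surface, 125 mm up, 16 mm in front of the panel and 29 mm in from the open front end; where a hung tool's collar point should be; axes as the rack's
- notch1 (a point): notch 1 of the rack (0 at its -y end, 4 at +y): point on the notch's centre line at the comb's top surface, 125 mm up, 16 mm in front of the panel and 29 mm in from the open front end; where a hung tool's collar point should be; axes as the rack's
- notch2 (a point): notch 2 of the rack (0 at its -y end, 4 at +y): point on the notch's centre line at the comb's top surface, 125 mm up, 16 mm in front of the panel and 29 mm in from the open front end; where a hung tool's collar point should be; axes as the rack's
- notch3 (a point): notch 3 of the rack (0 at its -y end, 4 at +y): point on the notch's centre line at the comb's top surface, 125 mm up, 16 mm in front of the panel and 29 mm in from the open front end; where a hung tool's collar point should be; axes as the rack's
- notch4 (a point): notch 4 of the rack (0 at its -y end, 4 at +y): point on the notch's centre line at the comb's top surface, 125 mm up, 16 mm in front of the panel and 29 mm in from the open front end; where a hung tool's collar point should be; axes as the rack's
- caddy: loose grey open caddy, 100 (x) x 276 (y) x 85 (z) mm, 0.8 kg, walls 8 thick, at first crosswise on the mat. A black block inside (top 80 up) has five wells, 32 (x) x 20 (y), at y = -80, -40, 0, 40, 80, floor 6 up. Between block and each end wall is an empty pocket 84 (x) x 30 (y), so an end wall can be pinched from above. Origin: centre of the underside; z up
- pad: dark flat rubber mat fixed on the table, 150 (x) x 330 (y) mm, 1 mm thick (no obstacle: the caddy stands at table height). Origin: its centre; its long direction is its own y
- roll: paper towel roll standing on end, 110 mm diameter, 220 mm high; origin at the centre of its underside; not part of the job
- bag: folded brown paper bag, standing, 60 x 100 x 170 mm; origin at the centre of its underside; not part of the job
- bin: lidded grey storage box, 196 x 266 x 132 mm; origin at the centre of its underside; not part of the job
- pen: white pen lying down, 140 mm long, 10 mm thick, along its own x; not part of the job

How it is judged (in metres and radians):
On the way, in this order (a step that is already met when the one before it is completed fails the run):
1. every tool hangs in a notch of the rack, released ((horizontal distance between collar0 and notch0 below 0.02 m or horizontal distance between collar0 and notch1 below 0.02 m or horizontal distance between collar0 and notch2 below 0.02 m or horizontal distance between collar0 and notch3 below 0.02 m or horizontal distance between collar0 and notch4 below 0.02 m) and z of collar0 in the frame of rack between 0.118 and 0.131 m and angle between each of tool0, tool1, tool2, tool3, tool4's own z axis and vertical below 0.15 rad and linear speed of each of tool0, tool1, tool2, tool3, tool4 below 0.03 m/s and contact force between each of tool0, tool1, tool2, tool3, tool4 and the fingers below 0.1 N and (horizontal distance between collar1 and notch0 below 0.02 m or horizontal distance between collar1 and notch1 below 0.02 m or horizontal distance between collar1 and notch2 below 0.02 m or horizontal distance between collar1 and notch3 below 0.02 m or horizontal distance between collar1 and notch4 below 0.02 m) and z of collar1 in the frame of rack between 0.118 and 0.131 m and (horizontal distance between collar2 and notch0 below 0.02 m or horizontal distance between collar2 and notch1 below 0.02 m or horizontal distance between collar2 and notch2 below 0.02 m or horizontal distance between collar2 and notch3 below 0.02 m or horizontal distance between collar2 and notch4 below 0.02 m) and z of collar2 in the frame of rack between 0.118 and 0.131 m and (horizontal distance between collar3 and notch0 below 0.02 m or horizontal distance between collar3 and notch1 below 0.02 m or horizontal distance between collar3 and notch2 below 0.02 m or horizontal distance between collar3 and notch3 below 0.02 m or horizontal distance between collar3 and notch4 below 0.02 m) and z of collar3 in the frame of rack between 0.118 and 0.131 m and (horizontal distance between collar4 and notch0 below 0.02 m or horizontal distance between collar4 and notch1 below 0.02 m or horizontal distance between collar4 and notch2 below 0.02 m or horizontal distance between collar4 and notch3 below 0.02 m or horizontal distance between collar4 and notch4 below 0.02 m) and z of collar4 in the frame of rack between 0.118 and 0.131 m), for 0.3 s.
2. the empty caddy is turned lengthways and centred on the mat, released (angle between the y axis of caddy and the y axis of pad, either way round below 0.14 rad and x of caddy in the frame of pad between -0.03 and 0.03 m and y of caddy in the frame of pad between -0.03 and 0.03 m and angle between caddy's own z axis and vertical below 0.05 rad and height (world z) of caddy below 0.006 m and linear speed of caddy below 0.02 m/s and contact force between caddy and the fingers below 0.1 N), for 0.3 s.
At the end, for the whole second after the job is handed in: Each tool hangs upright (0.15 rad), at rest and released, its collar point within 20 mm (horizontally) of a notch point and 118 to 131 mm up; the caddy stands flat and released, lengthways on the mat (0.14 rad, either way round), its centre within 30 mm of the mat's in both directions (all of step 1 and all of step 2); the robot touches nothing.
It fails at once if the paper roll is disturbed (moved more than 30 mm) (distance of roll from where it was at the start of the episode above 0.03 m).
It fails at once if the paper bag is disturbed (moved more than 30 mm) (distance of bag from where it was at the start of the episode above 0.03 m).
It fails at once if the lidded grey box is disturbed (moved more than 30 mm) (distance of bin from where it was at the start of the episode above 0.03 m).
It fails at once if the pen is disturbed (moved more than 30 mm) (distance of pen from where it was at the start of the episode above 0.03 m).
Of tool0, tool1, tool2, tool3, tool4 only 3 to 5 are there at a start; the rules pass over those that are not, and their reading is None.
At some moment in a run one of caddy may be knocked a few centimetres aside while the robot is not near it.
It also fails if it takes over 210 s, if anything falls off the work surface, if the arm or the gripper's body presses on something with over 40 N, if the wrist force passes 120 N, or if a joint passes its speed limit or range.

### The arm

A 6-joint arm with a two-finger parallel gripper is mounted at the origin on the work surface. World frame = base frame: x ahead of the robot, y to its left, z up, the work surface at z = 0. Lengths are in m, angles in degrees, forces in N, time in s.
With the tool pointing down it reaches from about 0.35 to 0.775 m from the base axis. Payload 5.5 kg.
Tool frame: the origin (TCP) lies between the finger pads; the fingertips stand 8 mm ahead of it and the grasp point (between the pads) lies 11 mm behind it; z points along the fingers, y is the line along which they close (so a half turn about z gives the same grasp; the last joint's range is limited). The gripper opens to 85 mm and grips with 20 to 120 N. Pads are 22 mm wide; open, the fingers measure 114 mm over their backs; the gripper's body (76 mm by 85 mm) begins 54 mm behind the grasp point. The pads swing forward as they close: fully open they stand 13 mm farther back than shut.
Start: joints at [58.751, 17.945, 2.641, 74.691, 0, 82.002], TCP at [0.227, 0.528, 0.239] pointing down, gripper open.
Joint ranges: [-158.12, 158.12], [-49.38, 96.58], [-58.88, 72.47], [-126.05, 133.96], [-84.25, 85.87], [-180, 180]. Speed limits (degrees/s): [147.25, 147.25, 180, 180, 180, 180].

### API

Orientations are given as [roll, pitch, yaw] about the fixed x, y, z axes, in that order (R = Rz(yaw) Ry(pitch) Rx(roll)).
In Python, from cell import env, viewer gives the robot as it stands. The module is installed in compiled form; this text tells all that it offers.
- The arm moves only by the tool move_arm, never from a script. Its argument "commands" is a list of rows, each a list of 7 numbers: the shift along the world's x, y, z in cm, then the turn, a rotation vector about the world's x, y, z in rad, then the finger opening in cm, from 0 to 8.54. A call has 1 to 20 rows; each row shifts and turns the commanded pose from where the row before left it; what a row does not reach is not made up. A row lasts 1/10 s, in which the tool goes at most 50 mm and 8.59 degrees, less where a joint would pass 70% of its speed; a pose out of reach is approached as far as the arm can. A call is refused whole if a number of a shift passes 5 or a number of a turn 0.15, either way. A call with a gripper value outside its range is refused whole. The fingers move at their own pace and stop on an object; "force" is the grip in N (left out, the last holds). Time passes only in rows, so rows that do not move let the fingers close. It gives the time, the measured TCP pose, the force and the opening at its end, in the units of the state.
- env.get_state(): the state, without advancing time (a new reading comes with each control period).
- viewer.get_image(name): name is "side" or "top" or "wrist"; returns the picture (384x512x3 uint8, red, green, blue); there is no depth.
- viewer.get_calibration(name): a dict with "vfov" (degrees; the focal length in pixels is half the picture's height over the tangent of half this angle, whatever the lens; pixels are square), "cx", "cy" (the principal point, pixels), "xyz" and "rotation" of the camera in the world. Camera axes: x right, y down, z forward; pixel columns grow to the right and rows downward; lengths in m; the calibration is good to about 2 mm. A picture is of the moment at which its call begins: read the wrist's pose just before it. get_calibration takes no time and is no camera call; for the wrist camera it gives the pose at the moment of the call.
- env.finish_job(): hands the job in, once; it reports no verdict.
The state is a dict: "t": time; "q": joint angles; "joint_vel": joint speeds; "joint_efforts": joint torques, N m; "eef_pos": TCP position; "tcp_rot": TCP orientation; "force": force on the tool from outside, world axes, zero at the start; "moment": the same for the moment, N m; "finger_gap": finger opening in m.
Only numpy, scipy, OpenCV 4.12 (cv2) and the standard library are available. Lean on these libraries where they do the work, as an engineer would, in place of code of your own. Each camera call takes 0.05 s, during which the arm holds its last target. There are 200 camera calls.

## Working session

There is one attempt and no reset: what is moved stays moved. The work goes in short steps, Python scripts to look and compute and a tool call to move; the robot and the scene stay as the last step left them, time stands still between calls to the robot, and variables do not carry over. Pictures are saved under pics/ and viewed, on a budget of 14 in all, crops included, one or two more only if the job needs it, and the job is handed in when it is done.

Besides the shell and the picture viewer there is one more tool, called after ">>>" as name(argument=value, ...) on one line, values as JSON. move_arm: Moves the arm, as the interface text tells. Its arguments: {"type":"object","properties":{"commands":{"type":"array"},"force":{"type":"number"}},"required":["commands"]}

```bash
mkdir -p pics; cat > h.py <<'E'
from cell import env, viewer
import numpy as np, cv2, math
def cal(n):
    c=viewer.get_calibration(n); f=192/math.tan(math.radians(c['vfov'])/2)
    return c,f,np.array(c['rotation']),np.array(c['xyz'])
def ray(n,u,v,z,c=None):
    c,f,R,p=c or cal(n)
    if R.shape!=(3,3):
        from scipy.spatial.transform import Rotation as Ro; R=Ro.from_euler('xyz',R,degrees=True).as_matrix()
    d=R@np.array([(u-c['cx'])/f,(v-c['cy'])/f,1]); return p+d*(z-p[2])/d[2]
def snap(n,name,crop=None,s=1.5):
    im=viewer.get_image(n)[:,:,::-1]
    np.save('/tmp/'+name+'.npy',im)
    if crop: x0,y0,x1,y1=crop; im=im[y0:y1,x0:x1]
    im=cv2.resize(im,None,fx=s,fy=s,interpolation=cv2.INTER_CUBIC); cv2.imwrite('pics/'+name+'.png',im)
E
python3 - <<'E'
from h import *
for n in('top','side','wrist'): print(n,viewer.get_calibration(n))
snap('top','top0'); snap('side','side0'); print(env.get_state())
E
```

```text
top {'vfov': 51.60416251373519, 'cx': 256.0463908835481, 'cy': 189.96136274539924, 'xyz': array([0.42632534, 0.00620831, 1.74730077]), 'rotation': array([-173.94794828,    0.68113712,  -91.30829784])}
side {'vfov': 54.151301562908195, 'cx': 260.6972790549415, 'cy': 189.74176213834204, 'xyz': array([1.04813822, 0.88320084, 1.04058982]), 'rotation': array([-133.51384776,    1.04781487,  150.36268725])}
wrist {'vfov': 63.0226821104595, 'cx': 257.8858107512995, 'cy': 194.9228277921528, 'xyz': array([0.15056476, 0.5599227 , 0.37138256]), 'rotation': array([1.61466773e+02, 8.32995860e-02, 6.67428025e+01])}
{'t': 0.1, 'q': array([5.87520066e+01, 1.79865533e+01, 2.58443709e+00, 7.46912129e+01,
       1.37499398e-04, 8.20017500e+01]), 'joint_vel': array([ 0.11282479, -0.06790751,  0.17848842, -0.02659091, -0.01205295,
        0.13176736]), 'joint_efforts': array([ 2.85768198e-03, -4.81725240e+01,  2.99244386e+01,  1.27797341e-02,
       -1.54124223e-04,  3.60484796e-05]), 'eef_pos': array([0.22675172, 0.52792498, 0.23850431]), 'tcp_rot': array([-1.79907598e+02, -1.31222264e-02,  1.56750246e+02]), 'force': array([-0.73722213,  0.45742051,  0.148373  ]), 'moment': array([-0.01372849, -0.05131178,  0.06085915]), 'finger_gap': 0.08537003717781035}
```

View pics/top0.png

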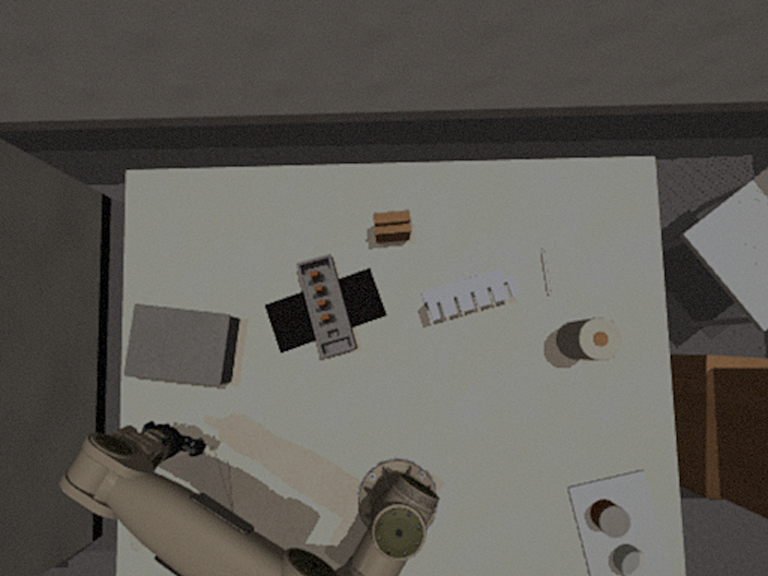

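View pics/side0.png

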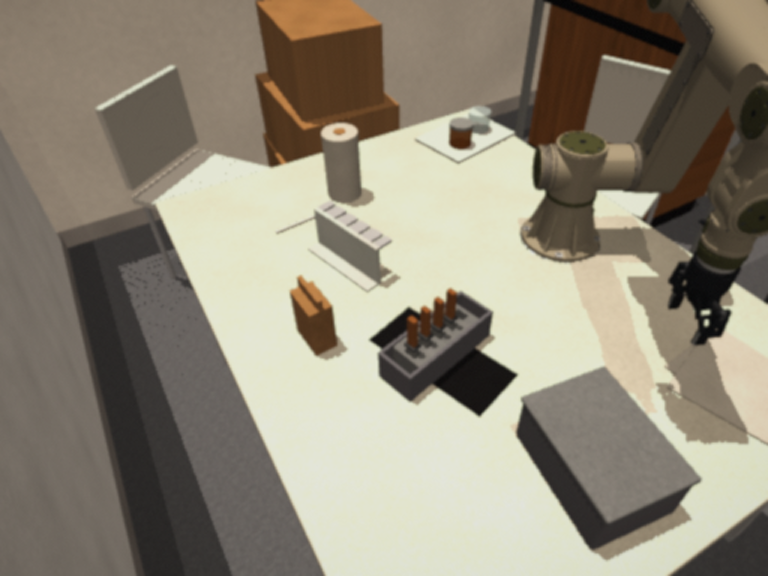

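The top view shows the caddy at about (328,305) with four tools, grips at (314,275), (320,290), (322,303) and (327,318), and an empty well at the near end. The mat is at (326,310), the comb notches at (428–510, 290–312), and the bag at (392,226). I'll enlarge both areas.

```bash
python3 - <<'E'
import cv2,numpy as np
im=np.load('/tmp/top0.npy')[160:245,170:360]
cv2.imwrite('pics/c1.png',cv2.resize(im,None,fx=4.2,fy=4.2,interpolation=cv2.INTER_CUBIC))
E
```

```text
(no output)
```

View pics/c1.png

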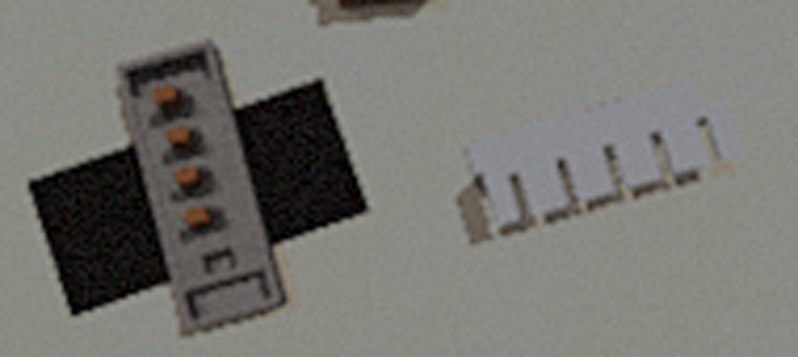

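The crop shows the mat corners at (30,182), (322,80), (368,212) and (73,315). The caddy rim corners are at (118,67), (213,40), (286,298) and (182,333). The notch inner ends run from (515,178) to (704,122).

```bash
python3 - <<'E'
from h import *
C=cal('top')
def P(l,z): 
    r=np.array([ray('top',170+x/4.2,160+y/4.2,z,C)[:2] for x,y in l]); print(np.round(r,3).tolist()); return r
def ang(d): return round(math.degrees(math.atan2(d[1],d[0])),1)
m=P([(30,182),(322,80),(368,212),(73,315)],0.001); print('mat',m.mean(0),ang(m[0]-m[1]),ang(m[3]-m[2]),np.linalg.norm(m[0]-m[1]),np.linalg.norm(m[1]-m[2]))
c=P([(118,67),(213,40),(286,298),(182,333)],0.085); print('caddy',c.mean(0),ang(c[0]-c[3]),ang(c[1]-c[2]),np.linalg.norm(c[0]-c[3]),np.linalg.norm(c[0]-c[1]))
n=P([(515,178),(561,162),(609,148),(656,136),(704,122)],0.125); print('notch dir',ang(n[0]-n[4]),np.linalg.norm(n[0]-n[4]),n.mean(0))
f=P([(497,232),(735,163),(465,145)],.125); print(ang(f[0]-f[1]))
g=P([(170,97),(181,136),(189,178),(200,215)],0.186); print('grips',ang(g[0]-g[3]))
for u,v in[(392,226),(545,272),(598,340),(185,345)]: print(ray('top',u/1.5,v/1.5,.1,C))
E
```

```text
[[0.561, 0.373], [0.662, 0.063], [0.521, 0.018], [0.421, 0.328]]
mat [0.54111433 0.19537678] 108.0 107.9 0.3252680342941917 0.14768064903503508
[[0.669, 0.266], [0.694, 0.17], [0.433, 0.101], [0.401, 0.204]]
caddy [0.54905885 0.18509498] 12.9 14.8 0.2745113205562026 0.09942180543314613
[[0.544, -0.127], [0.559, -0.172], [0.571, -0.219], [0.582, -0.266], [0.594, -0.313]]
notch dir 105.2 0.19270499055759502 [ 0.57003177 -0.21931784]
[[0.492, -0.108], [0.554, -0.341], [0.577, -0.079]]
104.8
[[0.624, 0.201], [0.587, 0.191], [0.547, 0.184], [0.512, 0.174]]
grips 13.5
[ 0.76736824 -0.00428334  0.1       ]
[ 0.62676832 -0.42606296  0.1       ]
[ 0.43546006 -0.56127994  0.1       ]
[0.44784334 0.57542138 0.1       ]
```

>>> move_arm(commands=[[2.84,-2.84,0.51,0,0,0.0542,8],[2.84,-2.84,0.51,0,0,0.0542,8],[2.84,-2.84,0.51,0,0,0.0542,8],[2.84,-2.84,0.51,0,0,0.0542,8],[2.84,-2.84,0.51,0,0,0.0542,8],[2.84,-2.84,0.51,0,0,0.0542,8],[2.84,-2.84,0.51,0,0,0.0542,8],[2.84,-2.84,0.51,0,0,0.0542,8],[2.84,-2.84,0.51,0,0,0.0542,8],[2.84,-2.84,0.51,0,0,0.0542,8],[2.84,-2.84,0.51,0,0,0.0542,8],[2.84,-2.84,0.51,0,0,0.0542,8],[0,0,0,0,0,0,8],[0,0,0,0,0,0,8]])

```text
t: 1.5
eef_pos: [0.5681, 0.1867, 0.2997]
tcp_rot: [180.0, -0.1, -166.1]
force: [0.5, -0.1, 0.2]
finger_gap: 0.0801
```

```bash
python3 - <<'E'
from h import *
s=env.get_state(); print(s['t'],s['eef_pos'],s['tcp_rot']); c=viewer.get_calibration('wrist'); import pickle; pickle.dump((s,cal('wrist')),open('w1.pkl','wb')); print(c['xyz'],c['rotation'])
snap('wrist','w1')
E
```

```text
1.5 [0.56807774 0.18667066 0.29966005] [ 1.79969169e+02 -9.04922746e-02 -1.66129871e+02]
[0.48772682 0.1665007  0.43274699] [ 1.61526229e+02 -6.13160171e-02  1.03863036e+02]
```

View pics/w1.png

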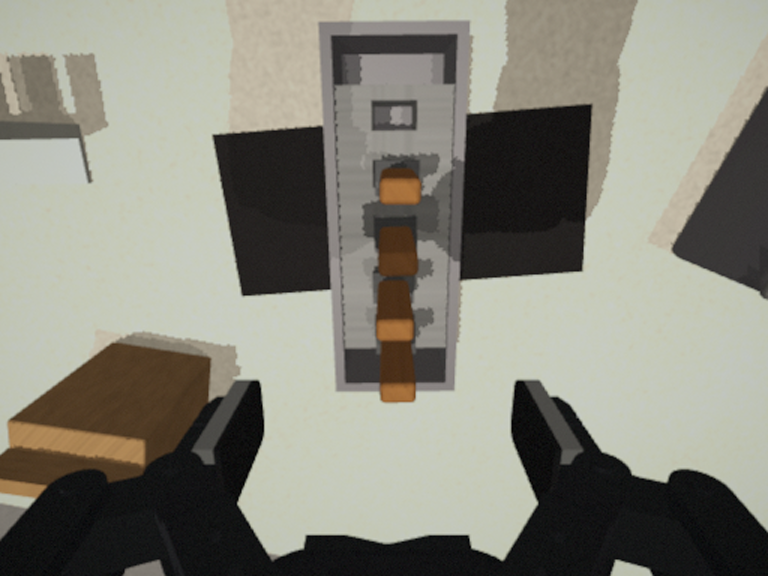

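The wrist view shows four grips leaning towards the image bottom. Their top faces centre at about (400,194), (398,263), (395,330) and (397,392). The mat corners are at (215,135), (590,105), (582,270) and (243,295), and the caddy rim corners at (320,22), (469,22), (455,390) and (336,390).

```bash
python3 - <<'E'
from h import *
import pickle
s,C=pickle.load(open('w1.pkl','rb'))
def ang(d): return round(math.degrees(math.atan2(d[1],d[0])),1)
def P(l,z): 
    r=np.array([ray('wrist',x/1.5,y/1.5,z,C)[:2] for x,y in l]); print(np.round(r,4).tolist()); return r
g=P([(400,194),(398,263),(395,330),(397,392)],.187); print(ang(g[3]-g[0]),np.diff(g,axis=0))
print('edges')
P([(400,185),(400,204),(395,319),(395,341),(397,382),(397,402)],.187)
m=P([(215,135),(590,105),(582,270),(243,295)],.001); print(m.mean(0),ang(m[1]-m[0]),ang(m[2]-m[3]),np.linalg.norm(m[0]-m[1]))
c=P([(320,22),(469,22),(455,390),(336,390)],.085);print(c.mean(0),ang(c[3]-c[0]),ang(c[2]-c[1]),np.linalg.norm(c[0]-c[3]))
print(ray('wrist',10,422/1.5,.17,C),ray('wrist',145/1.5,440/1.5,.17,C),ray('wrist',145/1.5,462/1.5,.0,C))
E
```

```text
[[0.5138, 0.1802], [0.5497, 0.1883], [0.5881, 0.1963], [0.6265, 0.2072]]
13.5 [[0.0358447  0.00806929]
 [0.03840781 0.00803182]
 [0.03837275 0.01091927]]
edges
[[0.5094, 0.1791], [0.5188, 0.1815], [0.5816, 0.1947], [0.5947, 0.198], [0.62, 0.2056], [0.633, 0.2089]]
[[0.5231, 0.0215], [0.422, 0.3298], [0.5612, 0.3769], [0.6636, 0.0666]]
[0.54250021 0.19871831] 108.2 108.3 0.32439911018989054
[[0.4297, 0.1075], [0.4064, 0.2022], [0.6706, 0.2709], [0.6944, 0.174]]
[0.55027284 0.18865918] 14.1 14.6 0.2728954429325261
[ 0.7167143  -0.02523384  0.17      ] [0.71047252 0.05775299 0.17      ] [ 8.83476591e-01 -1.02821881e-02 -5.55111512e-17]
```

>>> move_arm(commands=[[-2.75,-0.35,0,0,0,0.006,6],[-2.75,-0.35,0,0,0,0,6],[0,0,-3.0,0,0,0,6],[0,0,-3.0,0,0,0,6],[0,0,-3.0,0,0,0,6],[0,0,-3.0,0,0,0,6],[0,0,-3.0,0,0,0,6],[0,0,0,0,0,0,6],[0,0,0,0,0,0,2],[0,0,0,0,0,0,1],[0,0,0,0,0,0,1],[0,0,0,0,0,0,1],[0,0,0,0,0,0,1],[0,0,0,0,0,0,1]], force=40)

```text
t: 2.95
eef_pos: [0.5142, 0.1809, 0.1526]
tcp_rot: [180.0, 0.2, -165.6]
force: [-0.1, -0.0, 6.2]
finger_gap: 0.0216
```

>>> move_arm(commands=[[0,0,2,0,0,0,1],[0,0,3,0,0,0,1],[0,0,3,0,0,0,1],[0,0,3,0,0,0,1],[-0.33,-3.06,0,0,0,-0.1114,1],[-0.33,-3.06,0,0,0,-0.1114,1],[-0.33,-3.06,0,0,0,-0.1114,1],[-0.33,-3.06,0,0,0,-0.1114,1],[-0.33,-3.06,0,0,0,-0.1114,1],[-0.33,-3.06,0,0,0,-0.1114,1],[-0.33,-3.06,0,0,0,-0.1114,1],[-0.33,-3.06,0,0,0,-0.1114,1],[-0.33,-3.06,0,0,0,-0.1114,1],[-0.33,-3.06,0,0,0,-0.1114,1],[-0.33,-3.06,0,0,0,-0.1114,1],[-0.33,-3.06,0,0,0,-0.1114,1],[-0.33,-3.06,0,0,0,-0.1114,1],[-0.33,-3.06,0,0,0,-0.1114,1],[0,0,0,0,0,0,1],[0,0,0,0,0,0,1]])

```text
t: 4.95
eef_pos: [0.4663, -0.2484, 0.2606]
tcp_rot: [180.0, -0.0, 105.0]
force: [0.3, 0.2, -2.1]
finger_gap: 0.0213
```

```bash
python3 - <<'E'
from h import *
s=env.get_state(); print(s['t'],s['eef_pos'],s['tcp_rot'],s['finger_gap'],s['force']); import pickle; pickle.dump((s,cal('wrist')),open('w2.pkl','wb'))
snap('wrist','w2')
E
```

```text
4.95 [ 0.46633327 -0.24840465  0.26061294] [ 1.79989007e+02 -2.28365895e-02  1.04954839e+02] 0.021346480633237967 [ 0.28005348  0.24778891 -2.05348038]
```

View pics/w2.png

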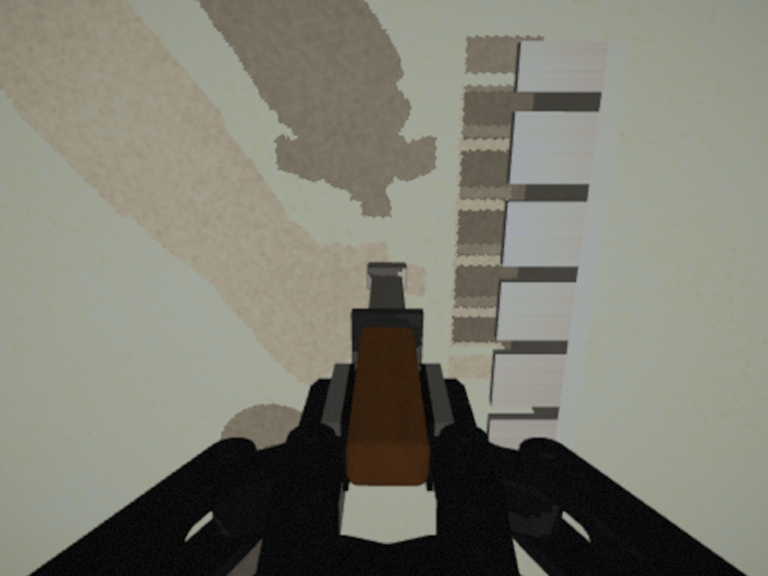

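The tool is held upright with its foot at (387,265–278) and its collar's near edge at row 310. The notches' inner ends are at (601,102), (588,192), (577,273), (567,347) and (559,412), and their front ends at (513,102), (507,192), (500,273), (495,347) and (489,412).

```bash
python3 - <<'E'
from h import *
import pickle
s,C=pickle.load(open('w2.pkl','rb')); T=s['eef_pos'][:2]
def ang(d): return round(math.degrees(math.atan2(d[1],d[0])),1)
def P(l,z): 
    return np.array([ray('wrist',x/1.5,y/1.5,z,C)[:2] for x,y in l])
n=P([(601,102),(588,192),(577,273),(567,347),(559,412)],.125);f=P([(513,102),(507,192),(500,273),(495,347),(489,412)],.125)
print(np.round(n,4).tolist(),np.linalg.norm(np.diff(n,axis=0),axis=1)); print(ang(n[0]-n[4]),ang(n[0]-n[3]),ang(f[0]-f[3]),np.linalg.norm(n-f,axis=1),[ang(a) for a in n-f])
a=math.radians(105); X=np.array([math.cos(a-math.pi/2),math.sin(a-math.pi/2)]);Y=np.array([math.cos(a),math.sin(a)])
for k in range(5): d=n[k]-16e-3*X-T; print('notch',4-k,'in',d@X,'lat',d@Y)
def L(nm,x,y,z): d=P([(x,y)],z)[0]-T; print(nm,round(d@X,4),round(d@Y,4))
L('foot near bottom',387,263,.114);L('foot top near',387,276,.128)
L('collar near bot',387,310,.209);L('collar l',352,310,.209);L('collar r',422,310,.209);L('grip top far',388,484,.295);L('grip top near',388,445,.295);L('grip bot near',388,328,.215)
im=np.load('/tmp/w2.npy')
g=im.mean(2)
print(g[165:300,258].round().astype(int))
for c in(360,): print(g[55:80,c].astype(int),g[115:140,c].astype(int),g[170:195,c].astype(int),g[220:242,c].astype(int))
E
```

```text
[[0.5498, -0.1244], [0.5614, -0.1699], [0.5736, -0.2158], [0.5859, -0.2625], [0.5985, -0.3078]] [0.04703085 0.04741493 0.04829791 0.04702197]
104.9 104.7 105.3 [0.04672415 0.04558265 0.0457998  0.04517666 0.04614682] [14.9, 14.9, 14.9, 14.9, 14.9]
notch 4 in 0.09670408780950261 lat 0.09820929555320168
notch 3 in 0.09615276999172125 lat 0.05118167345395905
notch 2 in 0.09601328601575308 lat 0.0037669498369493548
notch 1 in 0.0959021901220692 lat -0.04453083086097781
notch 0 in 0.0963107427392626 lat -0.09155102599422671
foot near bottom -0.001 0.0071
foot top near -0.001 0.0029
collar near bot -0.001 0.0121
collar l -0.0157 0.0121
collar r 0.0137 0.012
grip top far -0.0008 -0.0032
grip top near -0.0008 0.0087
grip bot near -0.0006 0.0064
[151 152 155 155 152 148 147 145 152 124  64  52  51  64  78  80  79  76
  64  50  50  49  50  49  51  51  52  51  50  50  52  49  52  51  50  49
  51  49  50  49  39  25  20  25  31  29  29  30  30  29  29  31  30  33
  35  35  31  34  35  33  31  35  36  30  33  34  31  36  36  33  31  34
  34  35  32  31  34  32  33  34  36  36  34  33  33  32  34  36  34  31
  35  33  34  30  31  34  34  32  34  33  33  36  33  34  36  32  34  36
  35  36  34  31  35  34  35  35  32  35  34  33  35  32  32  33  33  34
  35  33  33  36  37  40  41  42  43]
[157 157 158 157 158 148 106  62  59  62  60  60  60  61  60  60  60  60
  60 134 159 159 159 159 158] [160 161 161 161 161 162 163 130  76  62  61  62  64  61  63  64  62  63
  64 119 154 163 161 161 161] [162 161 160 161 162 162 162 130  78  64  65  65  64  64  65  65  66  67
 136 162 161 160 161 160 161] [159 157 157 158 158 160 137  92  64  65  64  64  66  67  64  65 133 157
 155 154 155 157]
```

>>> move_arm(commands=[[0.58,-2.16,0,0,0,0,1],[0.58,-2.16,0,0,0,0,1],[0,0,-2.6,0,0,0,1],[0,0,-2.6,0,0,0,1],[0,0,-2.6,0,0,0,1],[0,0,0,0,0,0,1],[0,0,0,0,0,0,1],[1.3,0.35,0,0,0,0,1],[1.3,0.35,0,0,0,0,1],[1.3,0.35,0,0,0,0,1],[1.3,0.35,0,0,0,0,1],[1.3,0.35,0,0,0,0,1],[1.3,0.35,0,0,0,0,1],[1.3,0.35,0,0,0,0,1],[0,0,0,0,0,0,1],[0,0,0,0,0,0,1]])

```text
t: 6.6
eef_pos: [0.5693, -0.2663, 0.1821]
tcp_rot: [-180.0, -0.0, 105.0]
force: [0.5, -0.4, -1.3]
finger_gap: 0.0216
```

```bash
python3 - <<'E'
from h import *
s=env.get_state(); print(s['t'],s['eef_pos'],s['tcp_rot'],s['finger_gap'],s['force'],s['moment']); import pickle; pickle.dump((s,cal('wrist')),open('w3.pkl','wb'))
snap('wrist','w3')
E
```

```text
6.6 [ 0.56934665 -0.26629724  0.18209911] [-1.79961672e+02 -2.52479147e-02  1.05037334e+02] 0.021584090710431852 [ 0.48432599 -0.36033972 -1.28674209] [ 0.0492624  -0.04818008 -0.03375566]
```

View pics/w3.png

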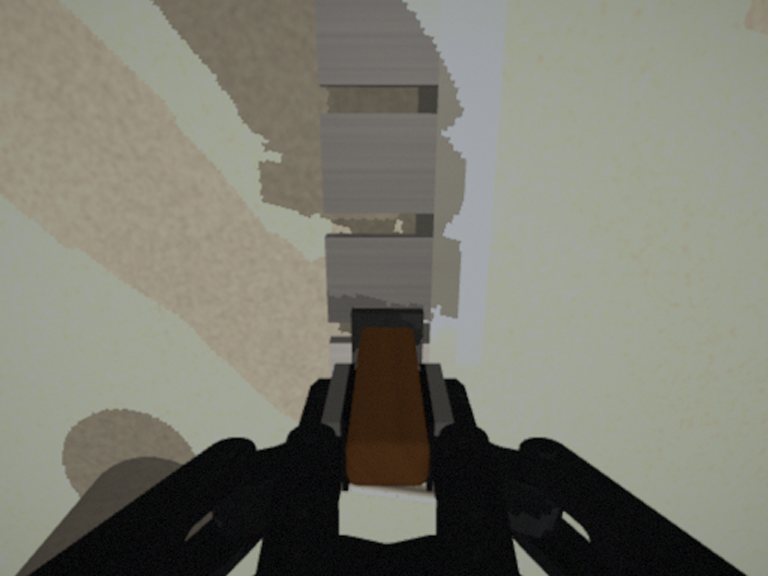

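The tool is in notch 1 with no side force, and its collar is above the comb at (387,312). Now I lower, release, lift and return to the caddy for the next tool.

>>> move_arm(commands=[[0,0,-0.4,0,0,0,1],[0,0,-0.3,0,0,0,1],[0,0,0,0,0,0,1],[0,0,0,0,0,0,3.5],[0,0,0,0,0,0,5],[0,0,0,0,0,0,5],[0,0,0,0,0,0,5],[0,0,3,0,0,0,5],[0,0,4,0,0,0,5],[0,0,4,0,0,0,5],[0,0,1,0,0,0,5]])

```text
t: 7.75
eef_pos: [0.5706, -0.2674, 0.3007]
tcp_rot: [179.7, 0.3, 105.0]
force: [0.3, -0.3, 0.1]
finger_gap: 0.0502
```

```bash
python3 - <<'E'
from h import *
s=env.get_state(); print(s['t'],s['eef_pos'],s['tcp_rot'],s['finger_gap'])
snap('top','t2',(170,150,360,250),4.2)
E
```

```text
7.75 [ 0.57057688 -0.26738436  0.30070883] [179.69922383   0.31724591 104.99947206] 0.05017508393379221
```

View pics/t2.png

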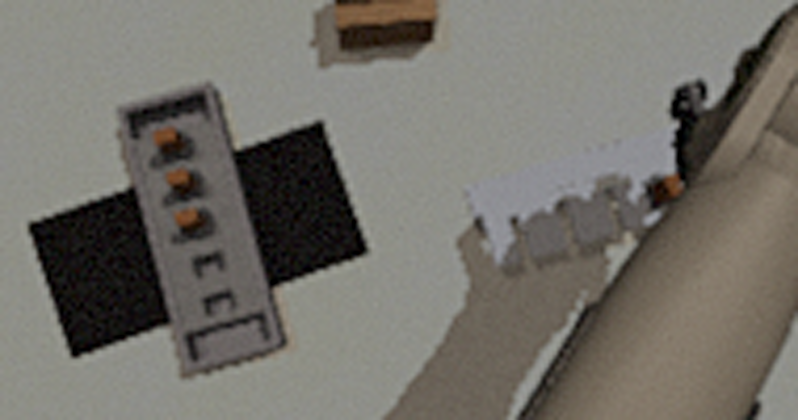

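Tool 1 hangs at (665,188) and the caddy hasn't moved. I'll hover at the same pose as before and compare the caddy numerically with the first wrist picture.

>>> move_arm(commands=[[-0.02,3.244,0,0,0,0.1113,6],[-0.02,3.244,0,0,0,0.1113,6],[-0.02,3.244,0,0,0,0.1113,6],[-0.02,3.244,0,0,0,0.1113,6],[-0.02,3.244,0,0,0,0.1113,6],[-0.02,3.244,0,0,0,0.1113,6],[-0.02,3.244,0,0,0,0.1113,6],[-0.02,3.244,0,0,0,0.1113,6],[-0.02,3.244,0,0,0,0.1113,6],[-0.02,3.244,0,0,0,0.1113,6],[-0.02,3.244,0,0,0,0.1113,6],[-0.02,3.244,0,0,0,0.1113,6],[-0.02,3.244,0,0,0,0.1113,6],[-0.02,3.244,0,0,0,0.1113,6],[0,0,0,0,0,0,6],[0,0,0,0,0,0,6]])

```text
t: 9.4
eef_pos: [0.5658, 0.1881, 0.2939]
tcp_rot: [-180.0, -0.1, -165.7]
force: [-0.6, 0.5, 0.7]
finger_gap: 0.0598
```

```bash
cat >> h.py <<'E'
def chk(name):
    s=env.get_state(); print(s['t'],s['eef_pos'].round(4),s['tcp_rot'].round(2),s['finger_gap'])
    C=cal('wrist'); im=viewer.get_image('wrist')[:,:,::-1]; np.save('/tmp/'+name+'.npy',im)
    a=np.load('/tmp/w1.npy').astype(np.float32).mean(2); b=im.astype(np.float32).mean(2)
    for nm,(x0,y0,x1,y1) in dict(top=(205,8,320,60),rest=(215,60,310,240)).items():
        w=b[max(0,y0-0):y1,x0:x1]
        t=a[y0+6:y1-6,x0+6:x1-6]; S=b[max(0,y0-8-20):y1+20,x0-25:x1+25]
        r=cv2.matchTemplate(S,t,cv2.TM_CCOEFF_NORMED); _,v,_,l=cv2.minMaxLoc(r)
        print(nm,'score',round(v,3),'shift px',l[0]-31,l[1]-(y0+6-max(0,y0-28)))
    hsv=cv2.cvtColor(im,cv2.COLOR_BGR2HSV); m=((hsv[:,:,0]<18)&(hsv[:,:,1]>130)&(hsv[:,:,2]>40)).astype(np.uint8); m[:,:200]=0;m[:,330:]=0
    n,_,st,_=cv2.connectedComponentsWithStats(m)
    for q in st[1:]:
        if q[4]>40: print('grip box x,y,w,h',q[:4],'top far-edge', ray('wrist',q[0]+q[2]/2,q[1]+q[3],.187,C)[:2].round(4))
E
python3 -c "
from h import *
chk('k2')"
```

```text
9.4 [0.5658 0.1881 0.2939] [-1.7999e+02 -1.4000e-01 -1.6568e+02] 0.059835638647294735
top score 0.984 shift px -1 1
rest score 0.89 shift px -2 3
grip box x,y,w,h [250 154  26  34] top far-edge [0.5565 0.1899]
grip box x,y,w,h [249 191  26  82] top far-edge [0.6326 0.2088]
```

>>> move_arm(commands=[[-1.53,0.06,0,0,0,0,6],[0,0,-2.4,0,0,0,6],[0,0,-3,0,0,0,6],[0,0,-3,0,0,0,6],[0,0,-3,0,0,0,6],[0,0,-3,0,0,0,6],[0,0,0,0,0,0,6],[0,0,0,0,0,0,2],[0,0,0,0,0,0,1],[0,0,0,0,0,0,1],[0,0,0,0,0,0,1],[0,0,0,0,0,0,1],[0,0,0,0,0,0,1]])

```text
t: 10.75
eef_pos: [0.5525, 0.1884, 0.1536]
tcp_rot: [-180.0, 0.2, -165.7]
force: [0.9, -1.1, 6.7]
finger_gap: 0.0217
```

>>> move_arm(commands=[[0,0,2,0,0,0,1],[0,0,3,0,0,0,1],[0,0,3,0,0,0,1],[0,0,3,0,0,0,1],[-0.607,-3.1,0,0,0,-0.1114,1],[-0.607,-3.1,0,0,0,-0.1114,1],[-0.607,-3.1,0,0,0,-0.1114,1],[-0.607,-3.1,0,0,0,-0.1114,1],[-0.607,-3.1,0,0,0,-0.1114,1],[-0.607,-3.1,0,0,0,-0.1114,1],[-0.607,-3.1,0,0,0,-0.1114,1],[-0.607,-3.1,0,0,0,-0.1114,1],[-0.607,-3.1,0,0,0,-0.1114,1],[-0.607,-3.1,0,0,0,-0.1114,1],[-0.607,-3.1,0,0,0,-0.1114,1],[-0.607,-3.1,0,0,0,-0.1114,1],[-0.607,-3.1,0,0,0,-0.1114,1],[-0.607,-3.1,0,0,0,-0.1114,1],[0,0,0,0,0,0,1],[0,0,0,0,0,0,1]])

```text
t: 12.75
eef_pos: [0.4659, -0.2462, 0.2616]
tcp_rot: [180.0, -0.0, 104.9]
force: [-0.4, 0.8, -0.5]
finger_gap: 0.0217
```

```bash
cat >> h.py <<'E'
def held(name,view=False):
    s=env.get_state(); T=s['eef_pos'][:2]; C=cal('wrist'); print(s['t'],s['eef_pos'].round(4),s['tcp_rot'].round(2),s['finger_gap'])
    im=viewer.get_image('wrist')[:,:,::-1]; np.save('/tmp/'+name+'.npy',im); g=im.mean(2)
    a=math.radians(105); Y=np.array([math.cos(a),math.sin(a)]);X=np.array([Y[1],-Y[0]])
    print('col258',[int(v) for v in g[160:230,258]])
    zt=s['eef_pos'][2]-.1466
    for r in range(160,230):
        if g[r,258]<g[r-1,258]*.8 and g[r-1,258]>100:
            print('foot edge row',r,'lat',(ray('wrist',258,r+.3,zt,C)[:2]-T)@Y,'want .0071')
E
python3 -c "
from h import *
held('hB')"
```

```text
12.75 [ 0.4659 -0.2462  0.2616] [ 1.7999e+02 -2.0000e-02  1.0489e+02] 0.021736478555172665
col258 [153, 153, 154, 155, 154, 155, 155, 134, 83, 54, 54, 60, 72, 82, 79, 79, 81, 68, 56, 55, 57, 56, 57, 55, 52, 54, 53, 54, 53, 54, 54, 54, 52, 52, 54, 54, 54, 52, 54, 54, 52, 42, 25, 24, 29, 36, 35, 32, 28, 32, 29, 31, 28, 31, 34, 38, 36, 35, 35, 38, 34, 34, 36, 35, 36, 37, 36, 38, 37, 35]
foot edge row 168 lat 0.013704749575233871 want .0071
```

```bash
python3 - <<'E'
from h import *
s=env.get_state(); T=s['eef_pos'][:2]; C=cal('wrist')
a=math.radians(105); Y=np.array([math.cos(a),math.sin(a)]);X=np.array([Y[1],-Y[0]])
print((ray('wrist',258,202.7,.210,C)[:2]-T)@Y)
d=np.array([.5582,-.2204])-T; print(d@X,d@Y)
im=np.load('/tmp/hB.npy'); hsv=cv2.cvtColor(im,cv2.COLOR_BGR2HSV)
for n in('w2','hB'):
    g=np.load('/tmp/%s.npy'%n); print([int(v) for v in g[285:335,258,2]],[int(v) for v in g[210:226,258,2]])
cv2.imwrite('pics/hB.png',cv2.resize(im[140:345,150:400],None,fx=3,fy=2.9))
E
```

```text
0.014684474986036767
0.09555489894320031 0.00038268814726728404
[54, 53, 53, 52, 53, 54, 54, 53, 53, 57, 59, 63, 64, 65, 66, 68, 68, 65, 66, 66, 66, 64, 64, 64, 65, 66, 65, 63, 63, 65, 65, 62, 64, 64, 65, 62, 63, 58, 74, 136, 160, 158, 159, 158, 158, 158, 159, 157, 158, 157] [29, 28, 30, 30, 30, 30, 32, 31, 47, 55, 56, 53, 54, 54, 53, 53]
[59, 56, 56, 55, 55, 56, 57, 56, 58, 61, 63, 64, 65, 68, 70, 68, 68, 71, 69, 68, 67, 69, 68, 67, 66, 67, 66, 65, 66, 66, 66, 65, 67, 66, 65, 66, 63, 58, 137, 163, 163, 163, 163, 164, 162, 163, 163, 161, 163, 162] [29, 31, 29, 34, 47, 59, 57, 57, 58, 58, 57, 56, 58, 58, 57, 58]
```

View pics/hB.png

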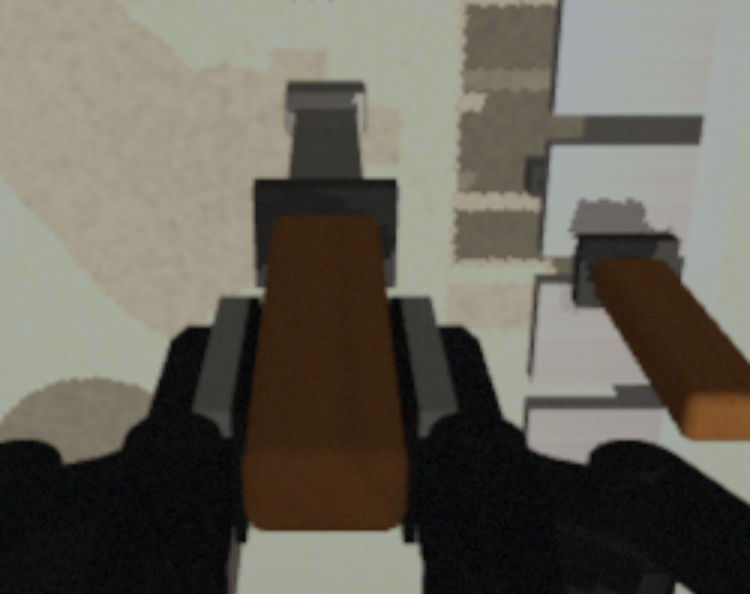

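Tool 2 hangs tilted about 0.04 rad in the grip. The first tool hangs well in notch 1. I'll level the held tool by turning the wrist, then insert it.

>>> move_arm(commands=[[0,0,-2.6,-0.0386,-0.0104,0,1],[0,0,-2.6,0,0,0,1],[0,0,-2.6,0,0,0,1],[0,0,0,0,0,0,1],[0,0,0,0,0,0,1],[1.3,0.35,0,0,0,0,1],[1.3,0.35,0,0,0,0,1],[1.3,0.35,0,0,0,0,1],[1.3,0.35,0,0,0,0,1],[1.3,0.35,0,0,0,0,1],[1.3,0.35,0,0,0,0,1],[1.3,0.35,0,0,0,0,1],[0,0,0,0,0,0,1],[0,0,0,0,0,0,1]])

```text
t: 14.2
eef_pos: [0.5572, -0.2211, 0.1832]
tcp_rot: [-180.0, 2.3, 105.0]
force: [-0.7, -0.5, -0.1]
finger_gap: 0.0216
```

>>> move_arm(commands=[[0,0,-0.4,0,0,0,1],[0,0,-0.3,0,0,0,1],[0,0,0,0,0,0,1],[0,0,0,0,0,0,3.5],[0,0,0,0,0,0,5],[0,0,0,0,0,0,5],[0,0,0,0,0,0,5],[0,0,3,0,0,0,5],[0,0,4,0.0386,0.0104,0,5],[0,0,4,0,0,0,5],[0,0,1,0,0,0,5]])

```text
t: 15.3
eef_pos: [0.5586, -0.2224, 0.3013]
tcp_rot: [179.7, 0.3, 104.9]
force: [0.5, 0.3, 0.1]
finger_gap: 0.0497
```

>>> move_arm(commands=[[0.08,2.91,0,0,0,0.1114,6],[0.08,2.91,0,0,0,0.1114,6],[0.08,2.91,0,0,0,0.1114,6],[0.08,2.91,0,0,0,0.1114,6],[0.08,2.91,0,0,0,0.1114,6],[0.08,2.91,0,0,0,0.1114,6],[0.08,2.91,0,0,0,0.1114,6],[0.08,2.91,0,0,0,0.1114,6],[0.08,2.91,0,0,0,0.1114,6],[0.08,2.91,0,0,0,0.1114,6],[0.08,2.91,0,0,0,0.1114,6],[0.08,2.91,0,0,0,0.1114,6],[0.08,2.91,0,0,0,0.1114,6],[0.08,2.91,0,0,0,0.1114,6],[0,0,0,0,0,0,6],[0,0,0,0,0,0,6]])

```text
t: 16.9
eef_pos: [0.568, 0.1866, 0.2956]
tcp_rot: [-180.0, -0.1, -165.7]
force: [-0.2, -0.8, 0.8]
finger_gap: 0.06
```

```bash
python3 -c "
from h import *
chk('k3')
cv2.imwrite('pics/k3.png',np.load('/tmp/k3.npy'))"
```

```text
16.9 [0.568  0.1866 0.2956] [-1.7999e+02 -8.0000e-02 -1.6570e+02] 0.060023726410113956
top score 0.983 shift px 1 -1
rest score 0.809 shift px 0 1
grip box x,y,w,h [251 188  26  82] top far-edge [0.6326 0.2084]
```

View pics/k3.png

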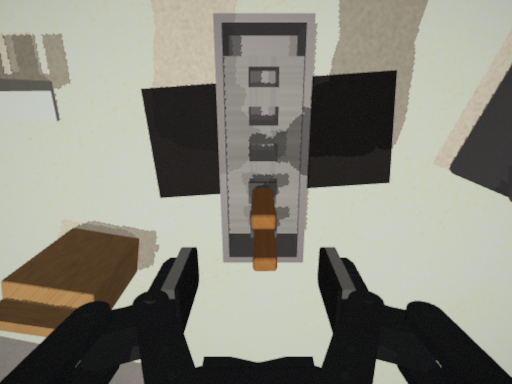

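The caddy hasn't moved. The remaining grips have their top faces at (263,222) and (264,265).

>>> move_arm(commands=[[2.05,1.06,0,0,0,0,6],[0,0,-2.6,0,0,0,6],[0,0,-3,0,0,0,6],[0,0,-3,0,0,0,6],[0,0,-3,0,0,0,6],[0,0,-3,0,0,0,6],[0,0,0,0,0,0,6],[0,0,0,0,0,0,3],[0,0,0,0,0,0,1.8],[0,0,0,0,0,0,1],[0,0,0,0,0,0,1],[0,0,0,0,0,0,1],[0,0,0,0,0,0,1]])

```text
t: 18.25
eef_pos: [0.5903, 0.1969, 0.1529]
tcp_rot: [-180.0, 0.2, -165.7]
force: [0.2, -0.5, 6.6]
finger_gap: 0.0217
```

>>> move_arm(commands=[[0,0,2,0,0,0,1],[0,0,3,0,0,0,1],[0,0,3,0,0,0,1],[0,0,3,0,0,0,1],[-0.967,-2.829,0,0,0,-0.1114,1],[-0.967,-2.829,0,0,0,-0.1114,1],[-0.967,-2.829,0,0,0,-0.1114,1],[-0.967,-2.829,0,0,0,-0.1114,1],[-0.967,-2.829,0,0,0,-0.1114,1],[-0.967,-2.829,0,0,0,-0.1114,1],[-0.967,-2.829,0,0,0,-0.1114,1],[-0.967,-2.829,0,0,0,-0.1114,1],[-0.967,-2.829,0,0,0,-0.1114,1],[-0.967,-2.829,0,0,0,-0.1114,1],[-0.967,-2.829,0,0,0,-0.1114,1],[-0.967,-2.829,0,0,0,-0.1114,1],[-0.967,-2.829,0,0,0,-0.1114,1],[-0.967,-2.829,0,0,0,-0.1114,1],[0,0,0,0,0,0,1],[0,0,0,0,0,0,1]])

```text
t: 20.25
eef_pos: [0.4533, -0.1996, 0.2608]
tcp_rot: [180.0, -0.0, 104.9]
force: [0.3, 1.0, -0.9]
finger_gap: 0.0214
```

```bash
python3 - <<'E'
from h import *
T=env.get_state()['eef_pos'][:2]; 
a=math.radians(105); Y=np.array([math.cos(a),math.sin(a)]);X=np.array([Y[1],-Y[0]])
held('hC')
d=np.array([.5458,-.174])-T; print(d@X,d@Y)
E
```

```text
20.25 [ 0.4533 -0.1996  0.2608] [ 1.7997e+02 -1.0000e-02  1.0490e+02] 0.021370757777385948
col258 [163, 161, 156, 154, 155, 153, 155, 156, 155, 153, 152, 147, 153, 158, 161, 127, 65, 51, 50, 68, 81, 81, 82, 82, 68, 53, 52, 52, 51, 53, 53, 53, 52, 50, 53, 52, 52, 52, 55, 52, 52, 52, 52, 54, 54, 52, 40, 25, 26, 25, 28, 29, 31, 30, 26, 32, 28, 30, 33, 35, 38, 34, 36, 35, 38, 36, 37, 37, 36, 37]
foot edge row 175 lat 0.007037721209365559 want .0071
foot edge row 176 lat 0.006084060508827459 want .0071
0.09601669418450276 0.0008171967954388845
```

>>> move_arm(commands=[[-0.03,0.1,-2.6,0,0,0,1],[0,0,-2.6,0,0,0,1],[0,0,-2.6,0,0,0,1],[0,0,0,0,0,0,1],[0,0,0,0,0,0,1],[1.3,0.35,0,0,0,0,1],[1.3,0.35,0,0,0,0,1],[1.3,0.35,0,0,0,0,1],[1.3,0.35,0,0,0,0,1],[1.3,0.35,0,0,0,0,1],[1.3,0.35,0,0,0,0,1],[1.3,0.35,0,0,0,0,1],[0,0,0,0,0,0,1],[0,0,0,0,0,0,1]])

```text
t: 21.7
eef_pos: [0.5441, -0.1736, 0.1822]
tcp_rot: [-180.0, -0.0, 104.9]
force: [-0.2, -0.5, -0.4]
finger_gap: 0.022
```

>>> move_arm(commands=[[0,0,-0.4,0,0,0,1],[0,0,-0.3,0,0,0,1],[0,0,0,0,0,0,1],[0,0,0,0,0,0,3.5],[0,0,0,0,0,0,5],[0,0,0,0,0,0,5],[0,0,0,0,0,0,5],[0,0,3,0,0,0,5],[0,0,4,0,0,0,5],[0,0,4,0,0,0,5],[0,0,1,0,0,0,5]])

```text
t: 22.8
eef_pos: [0.5457, -0.1746, 0.3003]
tcp_rot: [179.7, 0.3, 104.9]
force: [-0.1, 0.2, 0.1]
finger_gap: 0.0501
```

>>> move_arm(commands=[[0.17,2.573,0,0,0,0.1114,6],[0.17,2.573,0,0,0,0.1114,6],[0.17,2.573,0,0,0,0.1114,6],[0.17,2.573,0,0,0,0.1114,6],[0.17,2.573,0,0,0,0.1114,6],[0.17,2.573,0,0,0,0.1114,6],[0.17,2.573,0,0,0,0.1114,6],[0.17,2.573,0,0,0,0.1114,6],[0.17,2.573,0,0,0,0.1114,6],[0.17,2.573,0,0,0,0.1114,6],[0.17,2.573,0,0,0,0.1114,6],[0.17,2.573,0,0,0,0.1114,6],[0.17,2.573,0,0,0,0.1114,6],[0.17,2.573,0,0,0,0.1114,6],[0,0,0,0,0,0,6],[0,0,0,0,0,0,6]])

```text
t: 24.4
eef_pos: [0.5676, 0.1866, 0.2946]
tcp_rot: [-180.0, -0.1, -165.7]
force: [-0.2, -0.9, 0.3]
finger_gap: 0.0597
```

```bash
python3 -c "
from h import *
chk('k4')"
```

```text
24.4 [0.5676 0.1866 0.2946] [-1.7999e+02 -9.0000e-02 -1.6573e+02] 0.059688752261996575
top score 0.976 shift px 1 -1
rest score 0.676 shift px 0 1
grip box x,y,w,h [253 224  24  47] top far-edge [0.6324 0.2094]
```

>>> move_arm(commands=[[2.93,1.06,0,0,0,0,6],[2.93,1.06,0,0,0,0,6],[0,0,-2.5,0,0,0,6],[0,0,-3,0,0,0,6],[0,0,-3,0,0,0,6],[0,0,-3,0,0,0,6],[0,0,-3,0,0,0,6],[0,0,0,0,0,0,6],[0,0,0,0,0,0,3],[0,0,0,0,0,0,1.8],[0,0,0,0,0,0,1],[0,0,0,0,0,0,1],[0,0,0,0,0,0,1],[0,0,0,0,0,0,1]])

```text
t: 25.85
eef_pos: [0.628, 0.2078, 0.153]
tcp_rot: [-180.0, 0.3, -165.7]
force: [-0.4, -0.7, 7.1]
finger_gap: 0.0214
```

>>> move_arm(commands=[[0,0,2,0,0,0,1],[0,0,3,0,0,0,1],[0,0,3,0,0,0,1],[0,0,3,0,0,0,1],[-1.326,-2.574,0,0,0,-0.1114,1],[-1.326,-2.574,0,0,0,-0.1114,1],[-1.326,-2.574,0,0,0,-0.1114,1],[-1.326,-2.574,0,0,0,-0.1114,1],[-1.326,-2.574,0,0,0,-0.1114,1],[-1.326,-2.574,0,0,0,-0.1114,1],[-1.326,-2.574,0,0,0,-0.1114,1],[-1.326,-2.574,0,0,0,-0.1114,1],[-1.326,-2.574,0,0,0,-0.1114,1],[-1.326,-2.574,0,0,0,-0.1114,1],[-1.326,-2.574,0,0,0,-0.1114,1],[-1.326,-2.574,0,0,0,-0.1114,1],[-1.326,-2.574,0,0,0,-0.1114,1],[-1.326,-2.574,0,0,0,-0.1114,1],[0,0,0,0,0,0,1],[0,0,0,0,0,0,1]])

```text
t: 27.85
eef_pos: [0.4408, -0.1531, 0.261]
tcp_rot: [180.0, 0.0, 104.9]
force: [0.5, 0.6, -0.7]
finger_gap: 0.0219
```

```bash
python3 - <<'E'
from h import *
T=env.get_state()['eef_pos'][:2]; 
a=math.radians(105); Y=np.array([math.cos(a),math.sin(a)]);X=np.array([Y[1],-Y[0]])
held('hD')
d=np.array([.5334,-.1277])-T; print(d@X,d@Y)
cv2.imwrite('pics/hD.png',np.load('/tmp/hD.npy'))
E
```

```text
27.85 [ 0.4408 -0.1531  0.261 ] [1.7995e+02 1.0000e-02 1.0490e+02] 0.021921109873353294
col258 [165, 164, 161, 160, 156, 153, 153, 154, 153, 151, 150, 150, 152, 154, 158, 161, 147, 102, 53, 54, 59, 73, 80, 82, 80, 70, 57, 52, 53, 52, 53, 53, 52, 52, 53, 52, 53, 52, 52, 52, 51, 52, 53, 52, 51, 53, 52, 50, 39, 29, 26, 24, 33, 31, 30, 28, 28, 29, 32, 30, 31, 36, 36, 30, 35, 34, 36, 36, 36, 37]
foot edge row 177 lat 0.005091996718217991 want .0071
foot edge row 178 lat 0.004134273784403898 want .0071
0.09601713609461268 0.0005928923673122877
```

View pics/hD.png

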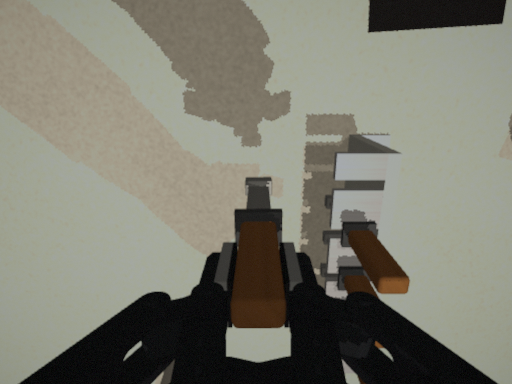

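Tool 4 is held and slightly offset, with its foot about 2 mm low. Two hung tools are visible at (360,235) and (350,277), and notch 4 is at row 184. I'll shift 2 mm and insert.

>>> move_arm(commands=[[-0.05,0.18,-2.6,0,0,0,1],[0,0,-2.6,0,0,0,1],[0,0,-2.6,0,0,0,1],[0,0,0,0,0,0,1],[0,0,0,0,0,0,1],[1.3,0.35,0,0,0,0,1],[1.3,0.35,0,0,0,0,1],[1.3,0.35,0,0,0,0,1],[1.3,0.35,0,0,0,0,1],[1.3,0.35,0,0,0,0,1],[1.3,0.35,0,0,0,0,1],[1.3,0.35,0,0,0,0,1],[0,0,0,0,0,0,1],[0,0,0,0,0,0,1]])

```text
t: 29.3
eef_pos: [0.5314, -0.1263, 0.1822]
tcp_rot: [-180.0, -0.0, 104.9]
force: [0.2, 0.6, -0.8]
finger_gap: 0.0211
```

>>> move_arm(commands=[[0,0,-0.4,0,0,0,1],[0,0,-0.3,0,0,0,1],[0,0,0,0,0,0,1],[0,0,0,0,0,0,3.5],[0,0,0,0,0,0,5],[0,0,0,0,0,0,5],[0,0,0,0,0,0,5],[0,0,3,0,0,0,5],[0,0,4,0,0,0,5],[0,0,4,0,0,0,5],[-2,2,1,0,0,0,5],[-3,3,0,0,0,0,4],[-3,3,0,0,0,0,4],[-3,3,0,0,0,0,4],[0,0,0,0,0,0,4]])

```text
t: 30.8
eef_pos: [0.4177, -0.0138, 0.2959]
tcp_rot: [-179.9, -0.1, 105.1]
force: [0.6, -0.2, 0.0]
finger_gap: 0.04
```

```bash
python3 - <<'E'
from h import *
s=env.get_state(); print(s['t'],s['eef_pos'],s['tcp_rot'],s['finger_gap'])
import pickle; pickle.dump((s,cal('wrist')),open('w5.pkl','wb')); snap('wrist','w5',None,.78)
im=viewer.get_image('top')[:,:,::-1]; im=cv2.resize(im[150:250,170:360],None,fx=4.2,fy=4.2,interpolation=cv2.INTER_CUBIC)
w=cv2.imread('pics/w5.png'); o=np.zeros((600,798,3),np.uint8); o[:420]=im[:420,:798]
w=cv2.resize(w,(240,180)); o[420:600,:240]=w
cv2.imwrite('pics/t3.png',o)
E
```

```text
30.8 [ 0.41765562 -0.01377844  0.29586583] [-1.79933630e+02 -8.08054317e-02  1.05095527e+02] 0.03998935176053385
```

View pics/t3.png

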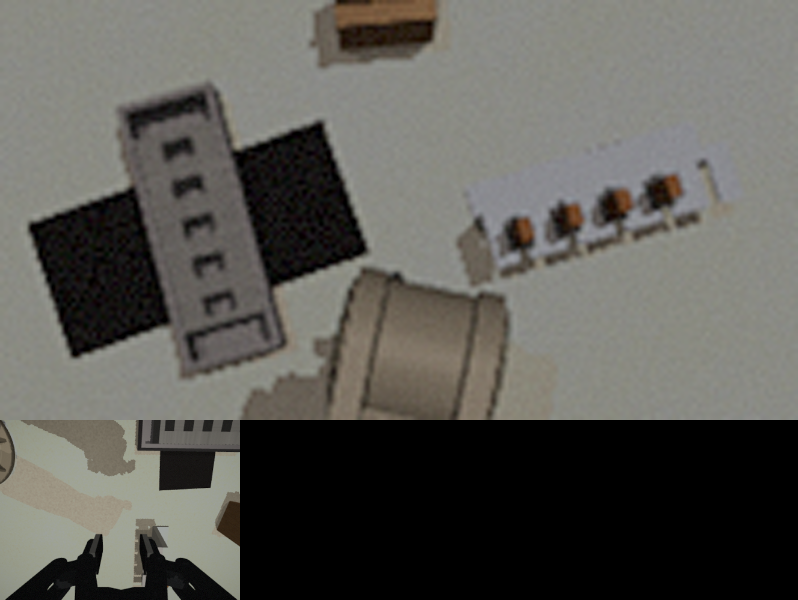

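All four tools hang in notches 1–4, and the caddy is empty and unmoved. Next I pinch the caddy's near end wall.

>>> move_arm(commands=[[0.08,3.4,0,0,0,-0.012,2.6],[0.08,3.4,0,0,0,0,2.6],[0.08,3.4,0,0,0,0,2.6],[0.08,3.4,0,0,0,0,2.6],[0.08,3.4,0,0,0,0,2.6],[0,0,-3,0,0,0,2.6],[0,0,-4,0,0,0,2.6],[0,0,-4,0,0,0,2.6],[0,0,-4,0,0,0,2.6],[0,0,-3,0,0,0,2.6],[0,0,-1,0,0,0,2.6],[0,0,0,0,0,0,2.6]])

```text
t: 32.1
eef_pos: [0.4252, 0.1529, 0.1042]
tcp_rot: [-179.8, -0.0, 104.2]
force: [1.2, -0.4, 1.1]
finger_gap: 0.0257
```

```bash
python3 - <<'E'
from h import *
s=env.get_state(); print(s['t'],s['eef_pos'],s['tcp_rot'],s['finger_gap'],s['force'])
snap('wrist','w6')
E
```

```text
32.1 [0.42519201 0.15292893 0.10415676] [-1.79819739e+02 -8.24488299e-03  1.04180663e+02] 0.02572028867891645 [ 1.21085547 -0.36002065  1.09495445]
```

View pics/w6.png

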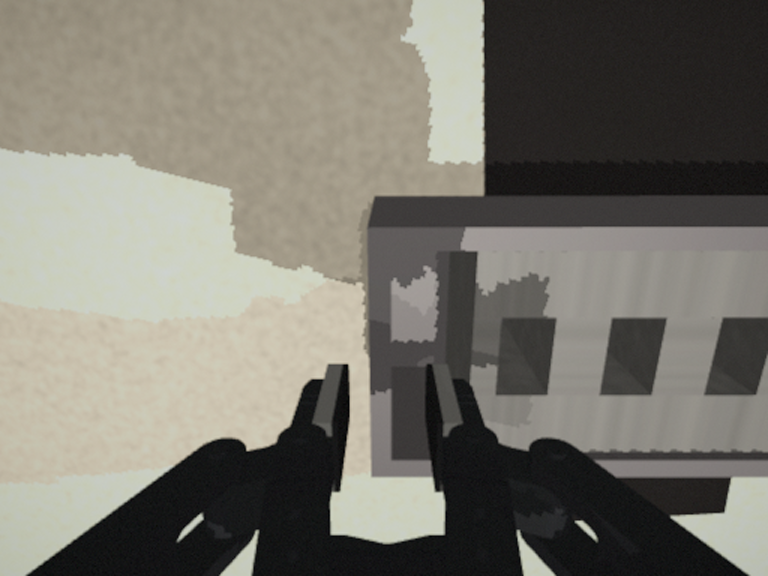

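The end wall (cols 370–392) lies between the pads (348 and 427). I go down and pinch.

>>> move_arm(commands=[[-0.2,0.2,-1.5,0,0,0,2.6],[0,0,-1.5,0,0,0,2.6],[0,0,-1.5,0,0,0,2.6],[0,0,0,0,0,0,2.6],[0,0,0,0,0,0,1.5],[0,0,0,0,0,0,0.5],[0,0,0,0,0,0,0],[0,0,0,0,0,0,0],[0,0,0,0,0,0,0],[0,0,0,0,0,0,0]], force=90)

```text
t: 33.15
eef_pos: [0.424, 0.1555, 0.0621]
tcp_rot: [179.9, 0.0, 104.2]
force: [-3.8, -0.9, 5.1]
finger_gap: 0.0068
```

```bash
python3 - <<'E'
from h import *
s=env.get_state(); print(s['t'],s['eef_pos'],s['tcp_rot'],s['finger_gap'],s['force'],s['moment'])
p=s['eef_pos'][:2]; th=math.radians(14.3); c=p+.134*np.array([math.cos(th),math.sin(th)])
M=np.array([.542,.198]); N=32; tot=math.radians(93.9)
print('c',c)
prev=p
for i in range(1,N+1):
    a=th+tot*i/N; cc=c+(M-c)*i/N
    q=cc-.134*np.array([math.cos(a),math.sin(a)]); print([round(100*v,2) for v in q-prev],end=' '); prev=q
print(prev,tot/N)
E
```

```text
33.15 [0.42396279 0.1554947  0.06211078] [1.79909945e+02 2.44413996e-02 1.04235652e+02] 0.006790876294207876 [-3.75240876 -0.89256873  5.09152994] [-0.22028317  0.68364785 -0.02302798]
c [0.5538109  0.18859257]
[np.float64(0.15), np.float64(-0.63)] [np.float64(0.18), np.float64(-0.62)] [np.float64(0.22), np.float64(-0.61)] [np.float64(0.25), np.float64(-0.59)] [np.float64(0.28), np.float64(-0.58)] [np.float64(0.31), np.float64(-0.56)] [np.float64(0.34), np.float64(-0.54)] [np.float64(0.37), np.float64(-0.52)] [np.float64(0.4), np.float64(-0.5)] [np.float64(0.42), np.float64(-0.48)] [np.float64(0.45), np.float64(-0.45)] [np.float64(0.47), np.float64(-0.43)] [np.float64(0.5), np.float64(-0.4)] [np.float64(0.52), np.float64(-0.37)] [np.float64(0.54), np.float64(-0.35)] [np.float64(0.56), np.float64(-0.32)] [np.float64(0.57), np.float64(-0.29)] [np.float64(0.59), np.float64(-0.25)] [np.float64(0.6), np.float64(-0.22)] [np.float64(0.61), np.float64(-0.19)] [np.float64(0.62), np.float64(-0.15)] [np.float64(0.63), np.float64(-0.12)] [np.float64(0.64), np.float64(-0.09)] [np.float64(0.64), np.float64(-0.05)] [np.float64(0.65), np.float64(-0.02)] [np.float64(0.65), np.float64(0.02)] [np.float64(0.65), np.float64(0.05)] [np.float64(0.65), np.float64(0.09)] [np.float64(0.64), np.float64(0.12)] [np.float64(0.64), np.float64(0.16)] [np.float64(0.63), np.float64(0.19)] [np.float64(0.62), np.float64(0.23)] [0.58385288 0.07070375] 0.05121450523820861
```

>>> move_arm(commands=[[0.15,-0.63,0,0,0,0.0512,0],[0.18,-0.62,0,0,0,0.0512,0],[0.22,-0.61,0,0,0,0.0512,0],[0.25,-0.59,0,0,0,0.0512,0],[0.28,-0.58,0,0,0,0.0512,0],[0.31,-0.56,0,0,0,0.0512,0],[0.34,-0.54,0,0,0,0.0512,0],[0.37,-0.52,0,0,0,0.0512,0],[0.4,-0.5,0,0,0,0.0512,0],[0.42,-0.48,0,0,0,0.0512,0],[0.45,-0.45,0,0,0,0.0512,0],[0.47,-0.43,0,0,0,0.0512,0],[0.5,-0.4,0,0,0,0.0512,0],[0.52,-0.37,0,0,0,0.0512,0],[0.54,-0.35,0,0,0,0.0512,0],[0.56,-0.32,0,0,0,0.0512,0]])

```text
t: 34.75
eef_pos: [0.4847, 0.0758, 0.0621]
tcp_rot: [179.9, 0.2, 151.2]
force: [0.3, 1.0, 2.1]
finger_gap: 0.0065
```

>>> move_arm(commands=[[0.57,-0.29,0,0,0,0.0512,0],[0.59,-0.25,0,0,0,0.0512,0],[0.6,-0.22,0,0,0,0.0512,0],[0.61,-0.19,0,0,0,0.0512,0],[0.62,-0.15,0,0,0,0.0512,0],[0.63,-0.12,0,0,0,0.0512,0],[0.64,-0.09,0,0,0,0.0512,0],[0.64,-0.05,0,0,0,0.0512,0],[0.65,-0.02,0,0,0,0.0512,0],[0.65,0.02,0,0,0,0.0512,0],[0.65,0.05,0,0,0,0.0512,0],[0.65,0.09,0,0,0,0.0512,0],[0.64,0.12,0,0,0,0.0512,0],[0.64,0.16,0,0,0,0.0512,0],[0.63,0.19,0,0,0,0.0512,0],[0.62,0.23,0,0,0,0.0512,0],[0,0,0,0,0,0,0]])

```text
t: 36.45
eef_pos: [0.5858, 0.0709, 0.0622]
tcp_rot: [-179.9, 0.2, -161.9]
force: [3.5, 0.3, 3.0]
finger_gap: 0.0067
```

>>> move_arm(commands=[[0,0,0,0,0,0,0],[0,0,0,0,0,0,1.5],[0,0,0,0,0,0,2.4],[0,0,0,0,0,0,2.4],[0,0,0,0,0,0,2.4],[0,0,2,0,0,0,2.4],[0,0,4,0,0,0,2.4],[0,0,5,0,0,0,2.4],[0,0,5,0,0,0,2.4],[0,0,5,0,0,0,2.4],[-4,-2,3,0,0,0,2.4],[-5,-2,0,0,0,0,2.4],[-5,-2,0,0,0,0,2.4],[-5,-2,0,0,0,0,2.4],[0,0,0,0,0,0,2.4],[0,0,0,0,0,0,2.4]])

```text
t: 38.05
eef_pos: [0.4061, -0.0038, 0.2988]
tcp_rot: [-180.0, 0.1, -162.0]
force: [0.6, 0.1, 0.3]
finger_gap: 0.0243
```

```bash
python3 - <<'E'
from h import *
s=env.get_state(); print(s['t'],s['eef_pos'],s['tcp_rot'],s['finger_gap'],s['force'])
snap('top','t4',(170,145,360,250),4.2)
E
```

```text
38.05 [ 0.40607232 -0.00375549  0.29883114] [-1.79970448e+02  7.91359541e-02 -1.61980783e+02] 0.02426982082657149 [0.56961614 0.05500655 0.28498422]
```

View pics/t4.png

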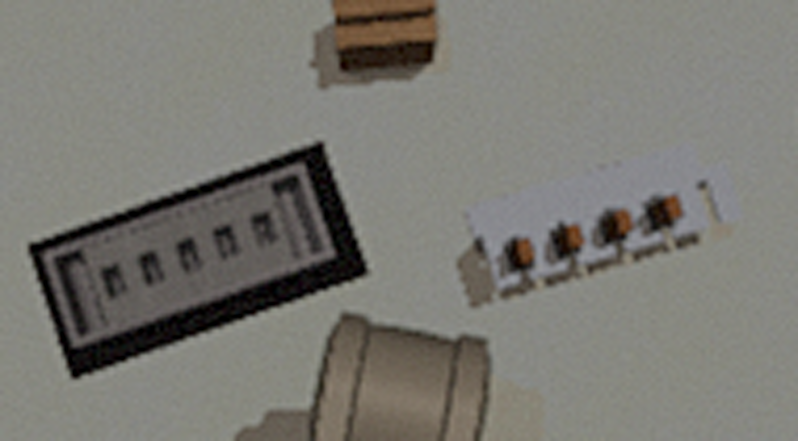

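The caddy lies lengthways on the mat, with rim corners at about (45,248), (312,163), (337,255) and (78,348). The four tools still hang. Now a numeric check.

```bash
python3 - <<'E'
from h import *
C=cal('top')
P=lambda l,z:np.array([ray('top',170+x/4.2,145+y/4.2,z,C)[:2] for x,y in l])
c=P([(45,248),(312,163),(337,255),(78,348)],.085); m=P([(30,245),(322,143),(368,275),(73,378)],.001)
f=lambda d:math.degrees(math.atan2(d[1],d[0]))
print(c.mean(0),m.mean(0),f(c[0]-c[1]),f(c[3]-c[2]),f(m[0]-m[1]),np.linalg.norm(c[0]-c[1]),np.linalg.norm(c[1]-c[2]))
E
```

```text
[0.54230379 0.19147107] [0.54111433 0.19537678] 106.40523271680503 108.43474158282153 108.0272770667008 0.2803420290666634 0.0959254297538348
```

>>> move_arm(commands=[[0,0,0,0,0,0,2.4],[0,0,0,0,0,0,2.4],[0,0,0,0,0,0,2.4],[0,0,0,0,0,0,2.4],[0,0,0,0,0,0,2.4],[0,0,0,0,0,0,2.4],[0,0,0,0,0,0,2.4],[0,0,0,0,0,0,2.4],[0,0,0,0,0,0,2.4],[0,0,0,0,0,0,2.4],[0,0,0,0,0,0,2.4],[0,0,0,0,0,0,2.4],[0,0,0,0,0,0,2.4],[0,0,0,0,0,0,2.4],[0,0,0,0,0,0,2.4],[0,0,0,0,0,0,2.4],[0,0,0,0,0,0,2.4],[0,0,0,0,0,0,2.4],[0,0,0,0,0,0,2.4],[0,0,0,0,0,0,2.4]])

```text
t: 40.1
eef_pos: [0.4069, -0.0035, 0.2984]
tcp_rot: [180.0, -0.0, -161.9]
force: [-0.8, -0.2, -0.0]
finger_gap: 0.0239
```

```bash
python3 - <<'E'
from h import *
im=viewer.get_image('top')[:,:,::-1].astype(int); a=np.load('/tmp/t4.npy').astype(int)
d=abs(im-a).mean(2); print('caddy diff',d[170:245,172:262].mean(),'max blur',cv2.blur(d[170:245,172:262],(5,5)).max(),'rack',d[180:225,278:350].mean(), 'bag',d[130:165,240:280].mean())
a0=np.load('/tmp/top0.npy').astype(int); d=abs(im-a0).mean(2); print('vs start: bag',d[130:165,240:280].mean(),'roll',d[205:245,365:415].mean(),'pen',d[160:200,355:370].mean(),'bin',d[195:262,80:165].mean())
E
```

```text
caddy diff 3.1910123456790123 max blur 14.519999999999996 rack 2.373045267489712 bag 2.8373809523809523
vs start: bag 3.0138095238095244 roll 2.8758333333333335 pen 2.466111111111111 bin 2.93099209833187
```

```bash
python3 - <<'E'
from h import *
im=viewer.get_image('top')[:,:,::-1]; a=np.load('/tmp/t4.npy')
f=lambda x,s:np.float32(x.mean(2)[s])
for n,s in dict(caddy=np.s_[170:245,172:262],inner=np.s_[182:228,182:250],rack=np.s_[180:225,278:350]).items():
    print(n,cv2.phaseCorrelate(f(a,s),f(im,s),cv2.createHanningWindow((s[1].stop-s[1].start,s[0].stop-s[0].start),cv2.CV_32F)),cv2.blur(abs(f(a,s)-f(im,s)),(5,5)).max())
d=cv2.blur(abs(a.astype(int)-im.astype(int)).mean(2),(5,5)); ys,xs=np.where(d[170:245,172:262]>9); print(ys.min()+170 if len(ys) else None,ys.max()+170 if len(ys) else None,xs.min()+172 if len(xs) else None,xs.max()+172 if len(xs) else None,len(xs))
E
```

```text
caddy ((-0.1426534348731181, 0.5484452407577791), 0.9579318011248553) 14.1466675
inner ((0.003207109255050966, -0.00285174142631206), 0.8911812288893594) 13.040001
rack ((-0.027204661682098674, 0.4430603749660236), 0.9563264216905759) 12.666665
191 244 205 261 82
```

```bash
python3 -c "
from h import *
print(env.finish_job())"
```

```text
the job is handed in; nothing more can be done
None
```

I hung all four tools in rack notches 1 to 4. I then turned the empty caddy about 94° by pinching its end wall, released it on the mat, and handed the job in at about 40 s.

- **Tools:** in the last top view all four hang in their notches, and none showed side force going in. I judged collar height and uprightness by eye, not by measurement. The second tool was tilted about 0.04 rad in the grip, so I levelled it before inserting it.
- **Caddy:** its centre is about 4 mm from the mat's centre. Its two long edges read 106.4° and 108.4° against the mat's 108.0°. I saw no sign that it was knocked aside.
- **Other items:** the bag, roll, pen and box look unchanged from the first picture, and the gripper was well clear of everything.
- **A check that disagreed:** comparing the last top views showed small brightness differences over both the caddy and the rack, and an apparent half-pixel shift in both. The fixed rack showed it too and the caddy's interior showed no shift, so I put it down to arm shadow and image noise.

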